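# Latch the recorder's loose memory cartridge and shut its cover

## Robot

A 6-joint arm with a two-finger parallel gripper is mounted at the origin on the work surface. World frame = base frame: x ahead of the robot, y to its left, z up, the work surface at z = 0. Lengths are in mm, angles in rad, forces in N, time in s.
With the tool pointing down it reaches from about 350 to 975 mm from the base axis. Payload 7.1 kg.
Tool frame: the origin (TCP) lies between the finger pads; the fingertips stand 19 mm ahead of it and the grasp point (between the pads) is the TCP; z points along the fingers, y is the line along which they close (so a half turn about z gives the same grasp; the last joint's range is limited). The gripper opens to 88 mm and grips with 3 to 60 N. Pads are 20 mm wide; open, the fingers measure 115 mm over their backs; the gripper's body (75 mm by 178 mm) begins 61 mm behind the grasp point.
Start: joints at [-1.148, 0.423, 1.63, -0, 1.089, -0.019], TCP at [267.244, -564.965, 241.675] pointing down, gripper open.
Joint ranges: [-3, 3], [-0.9, 2.11], [0.09, 2.58], [-1.31, 4.45], [0.11, 2.69], [-2.54, 2.54]. Speed limits (rad/s): [2.39, 2.39, 3.01, 3.14, 3.14, 3.14].

## Interface

Orientations are given as a rotation vector (axis times angle).
In Python, from workcell import ctrl gives the robot as it stands.
- The arm moves only by the tool arm_command, never from a script. Its argument "series" is a list of rows, each an object with "linear": the shift along the tool's x, y, z in m, a list of three; "turn": the turn about the tool's z in rad. A call has 1 to 10 rows; each row shifts and turns the commanded pose from where the row before left it, along the tool's axes as they then stand; what a row does not reach is not made up. A row lasts 1/10 s, in which the tool goes at most 50 mm and 8.59 degrees, less where a joint would pass 70% of its speed; a pose out of reach is approached as far as the arm can. A call with a gripper value outside its range is refused whole. "jaw" is the opening, from -1 (shut) to 1 (fully open), set as the call begins (left out, the last holds). The fingers move at their own pace and stop on an object; the grip force is fixed at half the most. Time passes only in rows, so rows that do not move let the fingers close. It gives the time, the measured TCP pose, the force, the opening and the grip force at its end, in the units of the state.
- ctrl.get_obs(): the state, without advancing time (a new reading comes with each control period).
- ctrl.get_image(name): name is "scene" or "top"; returns a dict with "frame" (400x640x3 uint8, blue, green, red), "fx", "fy", "cx", "cy" (pixels), "k1" (the pictures are not rectified: a ray, as slopes to the right and down, at radius r is drawn at 1 + k1 r^2 times it, then the intrinsics apply), "rvec" (rotation vector, rad) and "tvec" (3), from world to camera coordinates, as OpenCV has them. Camera axes: x right, y down, z forward; pixel columns grow to the right and rows downward; lengths in mm; the calibration is good to about 2 mm. A picture is of the moment at which its call begins. There is no depth.
- ctrl.close_job(): hands the job in; it is judged then, once.
The state is a dict: "t": time; "qpos": joint angles; "qvel": joint speeds; "joint_torque": joint torques, N m; "ee_pos": TCP position; "orientation": TCP orientation; "ft_force": force on the tool from outside, world axes, zero at the start; "moment": the same for the moment, N m; "width": finger opening in mm; "grasp_force": force on a finger pad.
Only numpy, scipy, OpenCV 4.12 (cv2) and the standard library are available. Lean on these libraries where they do the work, as an engineer would, in place of code of your own. Each camera call takes 0.05 s, during which the arm holds its last target. There are 200 camera calls.

## Task

One of the two memory cartridges in the sloping face of the weather recorder has been left standing out: push it in until its catch holds it, so that both cartridges stay latched, then fold the stiff metal cover right down shut over them. Leave the other things on the shelf where they are.

Things in the scene. Friction and masses are not known exactly. Their poses are not given: they have to be found in the camera images.
- recorder: Grey steel recorder, fixed, 175 mm deep, 240 wide, 120 high. Origin: under its centre (x to its back, y to its left, z up). Its front upper face slopes 30 deg from level, from x -75, z 45 up to x 55, z 120 mm; flat top behind. Two 10 mm side cheeks at y +-115 stand 23.5 mm off the slope. Two bays side by side in the slope at y +42 and -42.
- cart_p_top (a point): Top centre of cartridge P, a black block with a bright band, 50 mm along the slope x 38 mm wide, in either bay. z points straight out of the slope, 30 deg from vertical, leaning to the recorder's front; y is the recorder's y. It slides along z only and cannot be taken out. Top is 32 mm off the face when out, 19 latched, 7 at the end stop.
- cart_q_top (a point): The same point of memory cartridge Q, identical to P, in the other bay.
- cart_p (a joint): How far P is pushed in, m: 0 out, about 0.0128 latched, 0.0252 end stop. Spring pushes back 3.5 N at first, 8 N at the end. Push to the end stop (the catch takes only in the last 1.5 mm) and let go: it comes back to 0.0128 and stays. Pushing a latched one to the end stop again and letting go ejects it to 0.
- cart_q (a joint): The same for cartridge Q. At the start one of P and Q is latched and the other stands out.
- cover_hinge (a point): Middle of the hinge line of the cover, along the recorder's y at the upper (back) end of the sloping face, 26 mm off the face. The frame turns with the cover: x points from the free edge to the hinge, z out of the cover's outer face.
- cover_edge (a point): Middle of the cover's free edge, 135 mm from the hinge. The cover is a flat aluminium panel 135 mm long, 236 mm wide, 4 mm thick (this point is at mid thickness).
- cover (a joint): Cover angle, rad: 0 shut (parallel to the slope, 26 mm off it, on a stop), 2.09 upright. Starts at 1.6 to 1.8, leaning over the bays. Stiff hinge: stays where put; takes about 0.3 N m to turn, up to 0.5 with its weight. A cartridge standing out keeps it from shutting.
- anemometer: Bystander: chrome three-cup anemometer head, 90 mm high, 124 mm across the cups. Origin under its foot.
- dosimeter: Bystander: flat grey plastic dosimeter 85 x 55 x 22 mm. Origin under its centre.
- plug: Bystander: brass contact plug, 34 mm across, 51 mm high. Origin under its foot.
- lamp: Bystander: small cast-aluminium signal lamp with a wire guard, 68 mm across, 78 mm high. Origin under its foot.
- screwdriver: Bystander: screwdriver 170 mm long, lying.
- tin: Bystander: flat round steel tin, 72 mm across, 31 mm high. Origin under its centre.

How it is judged:
By the outcome, as a careful person would: the job done as asked, in the order asked, and still so for the second after the job is handed in, with the robot touching nothing.
It also fails if it takes over 54 s, if anything falls off the work surface, if the arm or the gripper's body presses on something with over 40 N, if the wrist force passes 120 N, or if a joint passes its speed limit or range.

## Working session

There is one attempt and no reset: what is moved stays moved. The work goes in short steps, Python scripts to look and compute and a tool call to move; the robot and the scene stay as the last step left them, time stands still between calls to the robot, and variables do not carry over. Pictures are saved under pics/ and viewed, at most 10 in all, crops included, and the job is handed in when it is done.

Besides the shell and the picture viewer there is one more tool, called after "Emit:" as a command line: name --argument value ..., lists and objects as JSON in quotes. arm_command: Moves the arm, as the interface text tells. Its arguments: {"type":"object","properties":{"series":{"type":"array"},"jaw":{"type":"number"}},"required":["series"]}

```bash
mkdir -p pics; cat > h.py <<'E'
import numpy as np, cv2
from workcell import ctrl
from scipy.spatial.transform import Rotation as R
def snap(n,f):
    im=ctrl.get_image(n); cv2.imwrite('pics/'+f,im['frame']); 
    np.save(n+'.npy',np.array([im['fx'],im['fy'],im['cx'],im['cy'],im['k1'],*np.ravel(im['rvec']),*np.ravel(im['tvec'])])); return im
def cal(n):
    a=np.load(n+'.npy'); return np.array([[a[0],0,a[2]],[0,a[1],a[3]],[0,0,1]]),np.array([a[4],0,0,0,0]),a[5:8],a[8:11]
def proj(n,P):
    K,d,r,t=cal(n); return cv2.projectPoints(np.float64(P).reshape(-1,3),r,t,K,d)[0].reshape(-1,2)
def ray(n,uv):
    K,d,r,t=cal(n); p=cv2.undistortPoints(np.float64(uv).reshape(-1,1,2),K,d).reshape(-1,2)
    M=cv2.Rodrigues(r)[0]; return -M.T@t,np.c_[p,np.ones(len(p))]@M
def onz(n,uv,z):
    c,v=ray(n,uv); return c+v*((z-c[2])/v[:,2])[:,None]
E
python3 - <<'E'
from h import *
for n in('scene','top'): snap(n,n+'0.png'); print(cal(n)[2:],ray(n,[[320,200]]))
o=ctrl.get_obs(); print(o)
E
```

```text
(array([ 2.45771548,  0.22342285, -0.09001103]), array([-632.13682755,   25.49005687, 1191.24119746])) (array([ 762.03573747, -595.78696091,  940.02219883]), array([[-0.12205364,  0.61060109, -0.78248704]]))
(array([ 2.21045739, -2.15000483,  0.13558393]), array([ 46.90834116, 641.04743388, 935.19172713])) (array([541.68355028,  85.71887842, 993.45708346]), array([[ 0.10721245, -0.03742231, -0.99367365]]))
{'t': 0.1, 'qpos': array([-1.14797393e+00,  4.23773890e-01,  1.63056698e+00,  2.25773704e-06,
        1.08856861e+00, -1.89820944e-02]), 'qvel': array([ 0.00085808, -0.00038387, -0.00064838,  0.0008227 , -0.00033127,
       -0.00100738]), 'joint_torque': array([-1.07766675e-03, -5.45616782e+01, -2.74326181e+01,  6.44026673e-02,
        1.87895430e-02, -2.14724741e-05]), 'ee_pos': array([ 267.08356253, -564.56698766,  240.99179416]), 'orientation': array([-3.06399365e+00, -6.88070106e-01,  4.11587672e-04]), 'ft_force': array([ 0.41905915, -0.02544781,  0.00586071]), 'moment': array([-0.02323645, -0.03485664, -0.0407897 ]), 'grasp_force': 0.0, 'width': 87.83636445835064}
```

View pics/scene0.png

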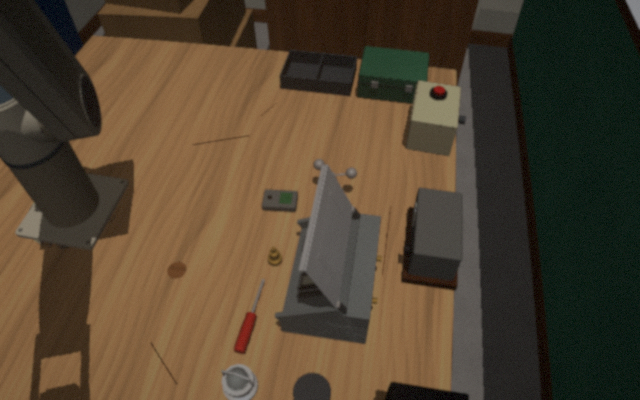

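View pics/top0.png

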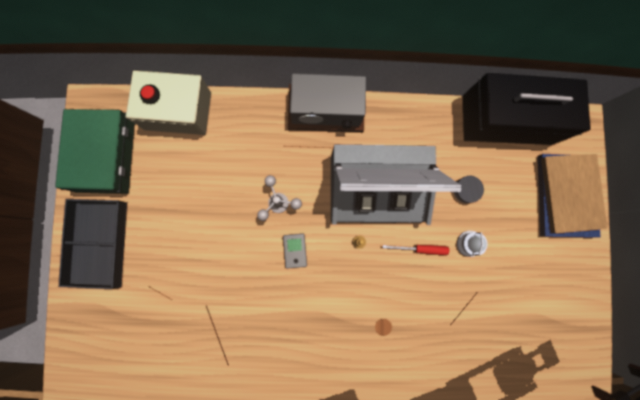

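The scene view shows the recorder around (335,270), with the cover leaning over the bays. In the top view it spans about (330–437, 145–223), its front faces the robot, and two cartridges show at about (366,202) and (401,200). I'll zoom in on both.

```bash
python3 - <<'E'
from h import *
a=cv2.imread('pics/top0.png')[130:240,310:500]; b=cv2.imread('pics/scene0.png')[150:350,260:400]
a=cv2.resize(a,None,fx=4,fy=4,interpolation=2); a=cv2.convertScaleAbs(a,alpha=1.5,beta=10)
b=cv2.resize(b,None,fx=3,fy=3,interpolation=2)
cv2.imwrite('pics/a.png',a);cv2.imwrite('pics/b.png',cv2.convertScaleAbs(b,alpha=1.5,beta=10))
E
```

```text
(no output)
```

View pics/a.png

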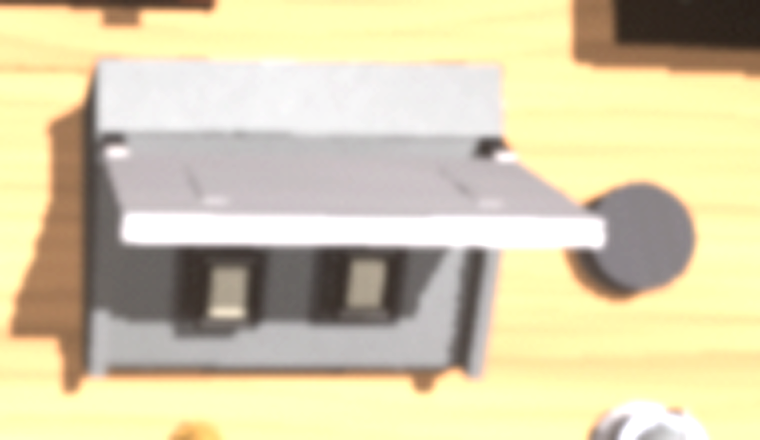

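View pics/b.png

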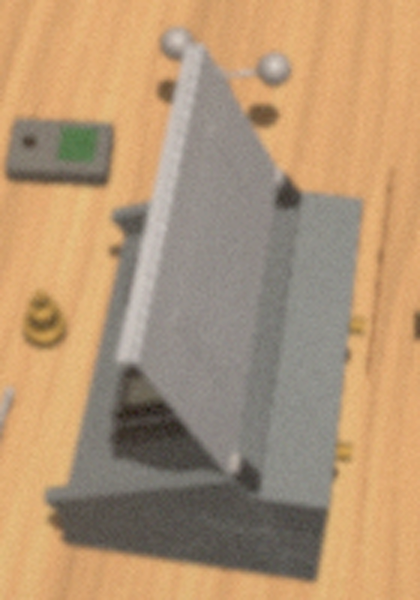

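```bash
cat >> h.py <<'E'
n_=np.array([-.5,0,.866]); d_=np.array([-.866,0,-.5]); B=np.array([55,0,120.])
def edge(th,y=0,L=135): return B+26*n_+L*(d_*np.cos(th)+n_*np.sin(th))+[0,y,0]
def W(p,P): 
    c,s=np.cos(p[2]),np.sin(p[2]); return np.array([[c,-s,0],[s,c,0],[0,0,1]])@np.asarray(P)+[p[0],p[1],0]
def cart(y,off): return (np.array([-10,y,82.5])+off*n_)
E
python3 - <<'E'
from h import *
from scipy.optimize import least_squares
ca=lambda u,v:(310+u/4,130+v/4); cb=lambda u,v:(260+u/3,150+v/3)
obs=[('top',lambda t:[87.5,120,120],ca(97,62)),('top',lambda t:[87.5,-120,120],ca(500,65)),
('scene',lambda t:[87.5,-120,120],cb(327,505)),('scene',lambda t:[87.5,120,120],cb(362,200)),('scene',lambda t:[87.5,-120,0],cb(313,578)),
('top',lambda t:edge(t,118),ca(122,228)),('top',lambda t:edge(t,-118),ca(604,233)),
('scene',lambda t:edge(t,118),cb(198,45)),('scene',lambda t:edge(t,-118),cb(128,360))]
f=lambda p:np.concatenate([proj(n,W(p,F(p[3])))[0]-q for n,F,q in obs])
r=least_squares(f,[800,0,0,1.7],x_scale=[100,100,.1,.1],loss='soft_l1'); p=r.x; np.save('p.npy',p)
print(p); print(f(p).reshape(-1,2).round(1))
for y in(42,-42):
  for o in(19,32): print(y,o,[(( proj('top',W(p,cart(y,o)+a*d_))[0]-[310,130])*4).round(0) for a in(-25,25)])
for y in (120,-120):
  print(((proj('top',W(p,[-87.5,y,45]))[0]-[310,130])*4).round(),((proj('top',W(p,[-75,y,45]))[0]-[310,130])*4).round())
for P in ([-10,0,82.5],[42,0,142.5],edge(p[3])): print(W(p,P).round(1))
E
```

```text
[ 6.81938634e+02 -9.61437430e+01  2.20528461e-02  1.53404108e+00]
[[-1.2 -1.3]
 [-0.1 -0.5]
 [-1.   0.5]
 [-1.1 -1.4]
 [-0.5  1.1]
 [-1.1 -1.1]
 [-2.  -1.2]
 [-1.   1.1]
 [-0.2  1.8]]
42 19 [array([225., 206.]), array([219., 285.])]
42 32 [array([229., 214.]), array([223., 294.])]
-42 19 [array([368., 207.]), array([359., 286.])]
-42 32 [array([374., 216.]), array([364., 295.])]
[ 83. 366.] [ 83. 345.]
[468. 367.] [467. 347.]
[671.9 -96.4  82.5]
[723.9 -95.2 142.5]
[652.2 -96.8 256.9]
```

The fit holds together: residuals are about 1–2 px, and the left cartridge (y+42) looks like the one standing out. The tool can't tilt, so I'll push the cover near upright first for clearance, then press with closed fingers. I'm starting with the yaw alignment and the approach.

Emit:
arm_command --jaw -1 --series '[{"linear": [0, 0, -0.005], "turn": 0.14}, {"linear": [0, 0, -0.005], "turn": 0.14}, {"linear": [0, 0, -0.003], "turn": 0.14}, {"linear": [0.026, -0.035, 0], "turn": 0}, {"linear": [0.026, -0.035, 0], "turn": 0}, {"linear": [0.026, -0.035, 0], "turn": 0}, {"linear": [0.026, -0.035, 0], "turn": 0}, {"linear": [0.026, -0.035, 0], "turn": 0}, {"linear": [0.026, -0.035, 0], "turn": 0}, {"linear": [0.026, -0.035, 0], "turn": 0}]'

```text
t: 1.1
ee_pos: [444.4, -314.4, 254.5]
orientation: [-3.141, -0.034, 0.0]
ft_force: [0.5, 0.5, -0.4]
width: 11.2
grasp_force: 0.0
```

Emit:
arm_command --series '[{"linear": [0.027, -0.0355, 0], "turn": 0}, {"linear": [0.027, -0.0355, 0], "turn": 0}, {"linear": [0.027, -0.0355, 0], "turn": 0}, {"linear": [0.027, -0.0355, 0], "turn": 0}, {"linear": [0.025, -0.0355, 0], "turn": 0}, {"linear": [0.02, -0.0355, 0], "turn": 0}, {"linear": [0, 0, 0], "turn": 0}, {"linear": [0, 0, 0], "turn": 0}]'

```text
t: 1.9
ee_pos: [592.0, -99.0, 254.1]
orientation: [3.141, 0.038, -0.002]
ft_force: [0.6, -0.3, -0.3]
width: 0.2
grasp_force: 0.0
```

Emit:
arm_command --series '[{"linear": [0.02, 0, 0], "turn": 0}, {"linear": [0.02, 0, 0], "turn": 0}, {"linear": [0.012, 0, 0], "turn": 0}, {"linear": [0.012, 0, 0], "turn": 0}, {"linear": [0.012, 0, 0], "turn": 0}, {"linear": [0.012, 0, 0], "turn": 0}, {"linear": [0.01, 0, 0], "turn": 0}]'

```text
t: 2.6
ee_pos: [690.4, -98.5, 254.8]
orientation: [3.141, 0.033, -0.001]
ft_force: [-3.7, -1.2, 2.5]
width: 0.2
grasp_force: 1.7
```

Emit:
arm_command --series '[{"linear": [0.01, 0, 0], "turn": 0}, {"linear": [0.01, 0, 0], "turn": 0}, {"linear": [0, 0, 0], "turn": 0}]'

```text
t: 2.9
ee_pos: [711.1, -97.4, 253.9]
orientation: [3.141, 0.034, 0.0]
ft_force: [1.0, 0.1, -0.2]
width: 0.4
grasp_force: 0.0
```

Emit:
arm_command --series '[{"linear": [-0.04, 0, 0], "turn": 0}, {"linear": [-0.045, 0, 0], "turn": 0}, {"linear": [-0.045, 0, 0], "turn": 0}, {"linear": [-0.045, 0, 0], "turn": 0}, {"linear": [-0.045, 0, 0], "turn": 0}, {"linear": [0, 0, 0], "turn": 0}]'

```text
t: 3.5
ee_pos: [485.0, -101.2, 254.0]
orientation: [-3.14, -0.033, 0.005]
ft_force: [1.1, 0.3, 0.0]
width: 0.8
grasp_force: 0.0
```

```bash
python3 - <<'E'
from h import *
print(ctrl.get_obs()['ee_pos'])
snap('top','top1.png');snap('scene','scene1.png')
a=cv2.imread('pics/top1.png')[120:240,310:450]; b=cv2.imread('pics/scene1.png')[150:350,260:400]
f=lambda x,s:cv2.convertScaleAbs(cv2.resize(x,None,fx=s,fy=s,interpolation=2),alpha=1.5,beta=10)
a=f(a,3);b=f(b,2.5); o=np.zeros((500,780,3),np.uint8); o[:a.shape[0],:420]=a; o[:,425:775]=b; cv2.imwrite('pics/c.png',o)
E
```

```text
[ 484.96732274 -101.24234202  253.99227161]
```

View pics/c.png

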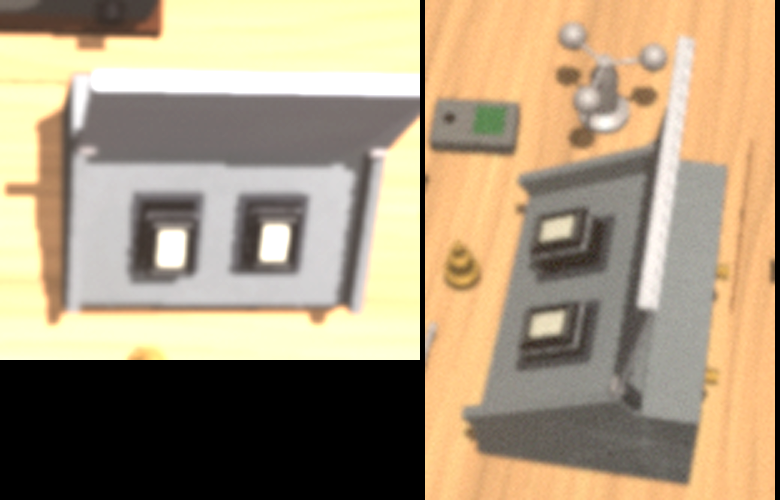

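The cover is now about upright. The left cartridge (top-crop (172,247), scene-crop (556,230)) shows a taller front side and a bigger shadow, so it is the one standing out. I'll triangulate both bands and the cover edge.

```bash
python3 - <<'E'
from h import *
p=np.load('p.npy')
def tri(a,b):
    A=np.zeros((3,3));q=np.zeros(3);L=[]
    for n,uv in(('top',a),('scene',b)):
        c,v=ray(n,[uv]);v=v[0]/np.linalg.norm(v[0]);M=np.eye(3)-np.outer(v,v);A+=M;q+=M@c;L.append((M,c))
    X=np.linalg.solve(A,q);return X.round(1),[round(np.linalg.norm(M@(X-c)),1) for M,c in L]
print('L',tri((310+172/3,120+247/3),(260+131/2.5,150+230/2.5)))
print('R',tri((310+274/3,120+242/3),(260+128/2.5,150+322/2.5)))
print('model out',W(p,cart(42,32)).round(1),'latched',W(p,cart(-42,19)).round(1), 'L latched',W(p,cart(42,19)))
for t in(1.8,2.0,2.09,2.2,2.3): print(t,W(p,edge(t)).round(0),((proj('scene',W(p,edge(t,118)))[0]-[260,150])*2.5+[425,0]).round(),((proj('scene',W(p,edge(t,-118)))[0]-[260,150])*2.5+[425,0]).round(),((proj('top',W(p,edge(t,118)))[0]-[310,120])*3).round())
E
```

```text
L (array([636.1, -57.6, 105.7]), [np.float64(0.9), np.float64(0.9)])
R (array([ 646.3, -139.1,   96.3]), [np.float64(4.0), np.float64(4.0)])
model out [655.  -54.7 110.2] latched [ 663.4 -138.6   99. ] L latched [661.5172309  -54.58395111  98.954     ]
1.8 [685. -96. 272.] [630.  32.] [580. 300.] [ 90. 144.]
2.0 [711. -95. 277.] [665.  31.] [621. 301.] [ 91. 101.]
2.09 [723. -95. 278.] [681.  33.] [640. 303.] [91. 82.]
2.2 [738. -95. 277.] [700.  35.] [664. 307.] [91. 59.]
2.3 [751. -95. 275.] [718.  39.] [684. 312.] [90. 40.]
```

The cover is at about 2.1 rad. The triangulated bands differ by about 12 mm in height off the slope, which confirms the left one is out. I'll go above it now.

Emit:
arm_command --series '[{"linear": [0.029, -0.008, 0.022], "turn": 0}, {"linear": [0.029, -0.008, 0.022], "turn": 0}, {"linear": [0.029, -0.008, 0.022], "turn": 0}, {"linear": [0.029, -0.008, 0.022], "turn": 0}, {"linear": [0.029, -0.009, 0.02], "turn": 0}, {"linear": [0, 0, 0], "turn": 0}, {"linear": [0, 0, 0], "turn": 0}]'

```text
t: 4.3
ee_pos: [635.4, -57.3, 145.6]
orientation: [-3.141, -0.036, 0.001]
ft_force: [-0.2, -1.0, 0.3]
width: 0.7
grasp_force: 0.0
```

```bash
python3 - <<'E'
from h import *
print(ctrl.get_obs()['ee_pos'])
snap('top','top2.png');snap('scene','scene2.png')
a=cv2.imread('pics/top2.png')[120:240,310:450]; b=cv2.imread('pics/scene2.png')[150:350,260:400]
f=lambda x,s:cv2.convertScaleAbs(cv2.resize(x,None,fx=s,fy=s,interpolation=2),alpha=1.5,beta=10)
a=f(a,3);b=f(b,2.5); o=np.zeros((500,780,3),np.uint8); o[:a.shape[0],:420]=a; o[:,425:775]=b; cv2.imwrite('pics/d.png',o)
E
```

```text
[635.40119655 -57.31106469 145.56193469]
```

View pics/d.png

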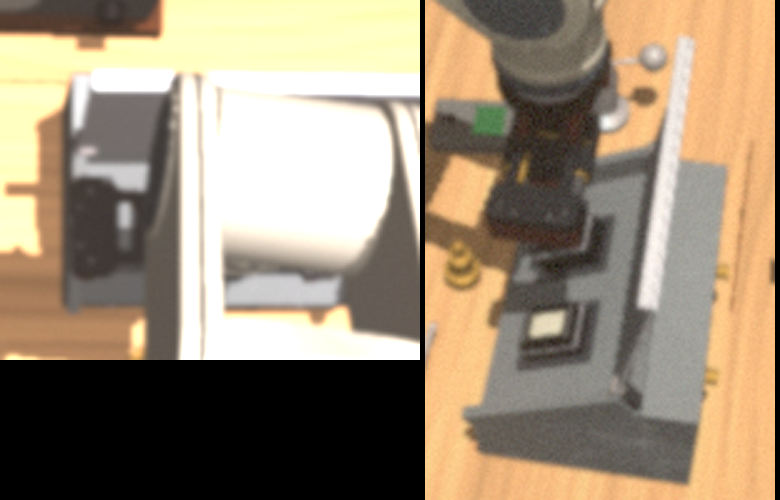

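The gripper is above the left cartridge, its tip at about scene-crop (540,240), and the latched one is clear of it. I'll descend gently until contact.

Emit:
arm_command --series '[{"linear": [-0.005, 0, 0.004], "turn": 0}, {"linear": [0, 0, 0.004], "turn": 0}, {"linear": [0, 0, 0.004], "turn": 0}, {"linear": [0, 0, 0], "turn": 0}]'

```text
t: 4.8
ee_pos: [628.8, -58.1, 134.4]
orientation: [-3.141, -0.034, 0.001]
ft_force: [0.1, -0.0, -0.2]
width: 0.6
grasp_force: 0.0
```

Emit:
arm_command --series '[{"linear": [0, 0, 0.003], "turn": 0}, {"linear": [0, 0, 0.002], "turn": 0}, {"linear": [0, 0, 0], "turn": 0}]'

```text
t: 5.1
ee_pos: [629.1, -57.9, 129.3]
orientation: [-3.141, -0.034, 0.001]
ft_force: [0.4, 0.3, -0.7]
width: 0.5
grasp_force: 0.0
```

Emit:
arm_command --series '[{"linear": [0, 0, 0.003], "turn": 0}, {"linear": [0, 0, 0], "turn": 0}]'

```text
t: 5.3
ee_pos: [629.5, -57.9, 126.7]
orientation: [3.141, 0.034, 0.001]
ft_force: [-0.2, 0.2, 2.5]
width: 0.4
grasp_force: 1.1
```

Emit:
arm_command --series '[{"linear": [0, 0, 0.003], "turn": 0}, {"linear": [0, 0, 0], "turn": 0}]'

```text
t: 5.5
ee_pos: [629.7, -58.0, 123.8]
orientation: [3.141, 0.034, 0.001]
ft_force: [-0.2, -0.0, 2.9]
width: 0.6
grasp_force: 1.3
```

Emit:
arm_command --series '[{"linear": [0.0015, 0, 0.0026], "turn": 0}, {"linear": [0.0015, 0, 0.0026], "turn": 0}, {"linear": [0.0015, 0, 0.0026], "turn": 0}, {"linear": [0.0015, 0, 0.0026], "turn": 0}, {"linear": [0.0015, 0, 0.0026], "turn": 0}, {"linear": [0.0015, 0, 0.0026], "turn": 0}, {"linear": [0.001, 0, 0.0017], "turn": 0}, {"linear": [0, 0, 0], "turn": 0}]'

```text
t: 6.3
ee_pos: [639.7, -57.8, 106.6]
orientation: [3.141, 0.034, 0.001]
ft_force: [-0.5, -0.9, 6.4]
width: 0.6
grasp_force: 3.1
```

Emit:
arm_command --series '[{"linear": [0.0005, 0, 0.001], "turn": 0}, {"linear": [0.0005, 0, 0.001], "turn": 0}, {"linear": [0, 0, 0], "turn": 0}]'

```text
t: 6.6
ee_pos: [640.7, -57.7, 104.8]
orientation: [3.141, 0.034, 0.001]
ft_force: [-1.4, 0.6, 7.7]
width: 0.3
grasp_force: 3.4
```

Emit:
arm_command --series '[{"linear": [0.0005, 0, 0.001], "turn": 0}, {"linear": [0.0, 0, 0.001], "turn": 0}, {"linear": [0, 0, 0], "turn": 0}]'

```text
t: 6.9
ee_pos: [641.3, -57.8, 104.0]
orientation: [3.141, 0.034, 0.002]
ft_force: [-4.3, -0.3, 16.5]
width: 0.5
grasp_force: 7.9
```

Emit:
arm_command --series '[{"linear": [0.0, 0, 0.001], "turn": 0}, {"linear": [0, 0, 0], "turn": 0}]'

```text
t: 7.1
ee_pos: [641.4, -57.7, 103.8]
orientation: [3.141, 0.034, 0.002]
ft_force: [-6.9, -0.4, 22.0]
width: 0.6
grasp_force: 11.2
```

That is the end stop: the force rose steeply to 22 N. I'll let go back along n, then re-check.

Emit:
arm_command --series '[{"linear": [-0.001, 0, -0.003], "turn": 0}, {"linear": [-0.0025, 0, -0.0045], "turn": 0}, {"linear": [-0.003, 0, -0.005], "turn": 0}, {"linear": [-0.005, 0, -0.01], "turn": 0}, {"linear": [-0.02, 0, -0.03], "turn": 0}, {"linear": [-0.04, 0, -0.03], "turn": 0}, {"linear": [-0.04, 0, -0.03], "turn": 0}, {"linear": [-0.04, 0, -0.03], "turn": 0}, {"linear": [0, 0, -0.04], "turn": 0}, {"linear": [0, 0, -0.04], "turn": 0}]'

```text
t: 8.1
ee_pos: [486.9, -60.9, 325.0]
orientation: [-3.141, -0.034, 0.003]
ft_force: [1.3, -0.1, -0.2]
width: 0.9
grasp_force: 0.0
```

```bash
python3 - <<'E'
from h import *
print(ctrl.get_obs()['ee_pos'])
snap('top','top3.png');snap('scene','scene3.png')
a=cv2.imread('pics/top3.png')[120:240,310:450]; b=cv2.imread('pics/scene3.png')[150:350,260:400]
f=lambda x,s:cv2.convertScaleAbs(cv2.resize(x,None,fx=s,fy=s,interpolation=2),alpha=1.5,beta=10)
a=f(a,3);b=f(b,2.5); o=np.zeros((500,780,3),np.uint8); o[:a.shape[0],:420]=a; o[:,425:775]=b; cv2.imwrite('pics/e.png',o)
E
```

```text
[486.87428609 -60.86982693 324.966153  ]
```

View pics/e.png

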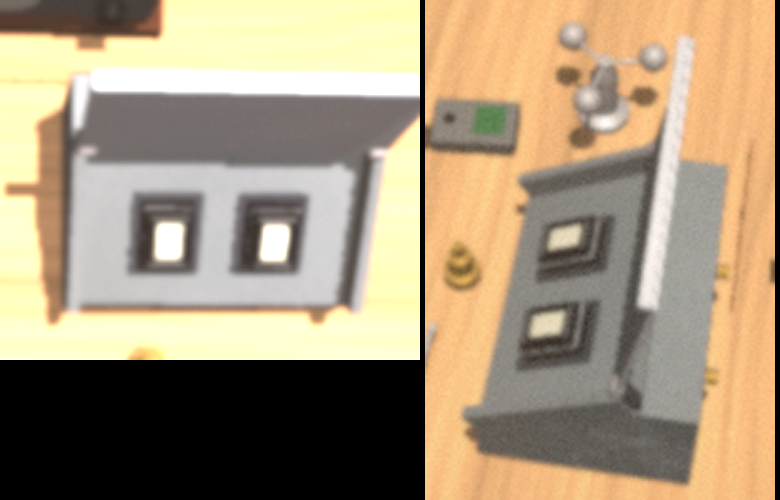

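Both cartridges now sit at the same latched height, with matching bands and shadows at top-crop (168,242) and (274,242). Next I go over the cover to its back side.

Emit:
arm_command --series '[{"linear": [0.03, 0.006, -0.02], "turn": 0}, {"linear": [0.042, 0.006, 0], "turn": 0}, {"linear": [0.042, 0.006, 0], "turn": 0}, {"linear": [0.042, 0.006, 0], "turn": 0}, {"linear": [0.042, 0.006, 0], "turn": 0}, {"linear": [0.042, 0.006, 0], "turn": 0}, {"linear": [0.04, 0.006, 0], "turn": 0}, {"linear": [0.02, 0, 0], "turn": 0}, {"linear": [0, 0, 0], "turn": 0}, {"linear": [0, 0, 0], "turn": 0}]'

```text
t: 9.2
ee_pos: [789.2, -96.3, 342.0]
orientation: [-3.141, -0.034, 0.005]
ft_force: [-0.3, 0.4, 0.4]
width: 0.7
grasp_force: 0.0
```

Emit:
arm_command --series '[{"linear": [0, 0, 0.035], "turn": 0}, {"linear": [0, 0, 0.036], "turn": 0}, {"linear": [-0.015, 0, 0], "turn": 0}, {"linear": [-0.02, 0, 0], "turn": 0}, {"linear": [-0.012, 0, 0], "turn": 0}, {"linear": [-0.012, 0, 0], "turn": 0}, {"linear": [-0.012, 0, 0.001], "turn": 0}, {"linear": [-0.012, 0, 0.002], "turn": 0}, {"linear": [0, 0, 0], "turn": 0}]'

```text
t: 10.1
ee_pos: [705.3, -98.3, 271.2]
orientation: [3.141, 0.034, 0.001]
ft_force: [-0.1, 0.1, 1.0]
width: 0.3
grasp_force: 0.0
```

Emit:
arm_command --series '[{"linear": [-0.013, 0, 0.007], "turn": 0}, {"linear": [-0.013, 0, 0.006], "turn": 0}, {"linear": [-0.012, 0, 0.008], "turn": 0}, {"linear": [-0.012, 0, 0.009], "turn": 0}, {"linear": [-0.009, 0, 0.011], "turn": 0}, {"linear": [-0.008, 0, 0.011], "turn": 0}, {"linear": [0, 0, 0], "turn": 0}]'

```text
t: 10.8
ee_pos: [638.3, -99.7, 217.1]
orientation: [-3.141, -0.034, 0.004]
ft_force: [-0.4, -0.1, -0.2]
width: 0.7
grasp_force: 0.0
```

```bash
python3 - <<'E'
from h import *
print(ctrl.get_obs()['ee_pos'],ctrl.get_obs()['ft_force'])
snap('top','top4.png');snap('scene','scene4.png')
a=cv2.imread('pics/top4.png')[120:240,310:450]; b=cv2.imread('pics/scene4.png')[150:350,260:400]
f=lambda x,s:cv2.convertScaleAbs(cv2.resize(x,None,fx=s,fy=s,interpolation=2),alpha=1.5,beta=10)
a=f(a,3);b=f(b,2.5); o=np.zeros((500,780,3),np.uint8); o[:a.shape[0],:420]=a; o[:,425:775]=b; cv2.imwrite('pics/f.png',o)
E
```

```text
[638.26525007 -99.68562738 217.06671325] [-0.3859651  -0.11317462 -0.23907348]
```

View pics/f.png

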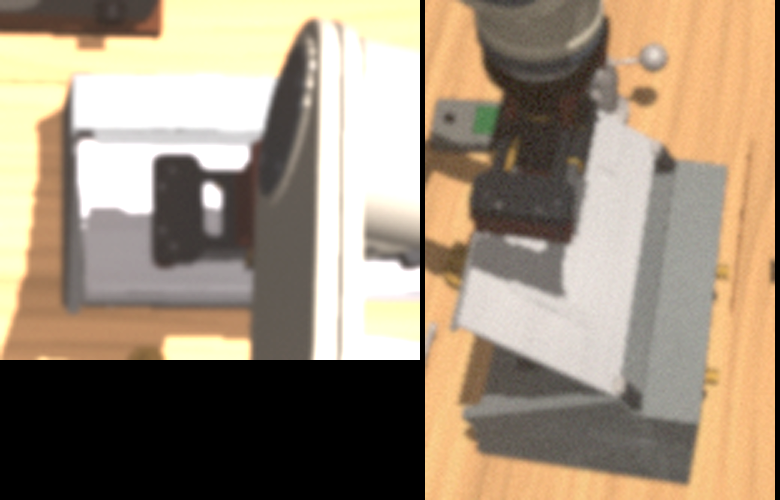

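The cover is being carried down: it is now about 30° above level, with its free edge at scene-crop (465,320). I'll continue the arc.

Emit:
arm_command --series '[{"linear": [-0.006, 0, 0.013], "turn": 0}, {"linear": [-0.006, 0, 0.013], "turn": 0}, {"linear": [-0.002, 0, 0.014], "turn": 0}, {"linear": [-0.002, 0, 0.014], "turn": 0}, {"linear": [0, 0, 0.012], "turn": 0}, {"linear": [0, 0, 0.012], "turn": 0}, {"linear": [0, 0, 0.009], "turn": 0}, {"linear": [0, 0, 0], "turn": 0}]'

```text
t: 11.7
ee_pos: [623.8, -99.8, 129.3]
orientation: [-3.141, -0.034, 0.003]
ft_force: [0.3, 1.0, -0.6]
width: 0.4
grasp_force: 0.0
```

Emit:
arm_command --series '[{"linear": [0, 0, 0.006], "turn": 0}, {"linear": [0, 0, 0.004], "turn": 0}, {"linear": [0, 0, 0], "turn": 0}]'

```text
t: 12.0
ee_pos: [623.9, -100.0, 120.3]
orientation: [-3.141, -0.034, 0.001]
ft_force: [-0.5, -0.2, 2.0]
width: 0.5
grasp_force: 0.2
```

Emit:
arm_command --series '[{"linear": [0, 0, 0.003], "turn": 0}, {"linear": [0, 0, 0.003], "turn": 0}, {"linear": [0, 0, 0], "turn": 0}]'

```text
t: 12.3
ee_pos: [624.8, -100.1, 117.9]
orientation: [3.141, 0.034, 0.002]
ft_force: [-7.7, 1.1, 25.1]
width: 0.8
grasp_force: 12.9
```

Emit:
arm_command --series '[{"linear": [0, 0, 0.002], "turn": 0}, {"linear": [0, 0, 0], "turn": 0}]'

```text
t: 12.5
ee_pos: [624.9, -100.1, 117.6]
orientation: [3.141, 0.034, 0.003]
ft_force: [-12.8, 3.5, 38.3]
width: 0.5
grasp_force: 19.7
```

It is firmly on the stop, at the height expected for shut. I'll lift off, retreat and look.

Emit:
arm_command --series '[{"linear": [0, 0, -0.005], "turn": 0}, {"linear": [0, 0, -0.02], "turn": 0}, {"linear": [-0.02, 0, -0.04], "turn": 0}, {"linear": [-0.04, 0, -0.03], "turn": 0}, {"linear": [-0.04, 0, -0.03], "turn": 0}, {"linear": [-0.04, 0, -0.03], "turn": 0}, {"linear": [-0.04, 0, -0.03], "turn": 0}, {"linear": [0, 0, -0.03], "turn": 0}, {"linear": [0, 0, 0], "turn": 0}]'

```text
t: 13.4
ee_pos: [445.0, -104.5, 331.7]
orientation: [3.139, 0.033, 0.011]
ft_force: [-0.3, 0.2, 0.5]
width: 0.7
grasp_force: 0.0
```

```bash
python3 - <<'E'
from h import *
p=np.load('p.npy')
snap('top','top5.png');snap('scene','scene5.png')
a=cv2.imread('pics/top5.png')[120:240,310:450]; b=cv2.imread('pics/scene5.png')[150:350,260:400]
f=lambda x,s:cv2.convertScaleAbs(cv2.resize(x,None,fx=s,fy=s,interpolation=2),alpha=1.5,beta=10)
a=f(a,3);b=f(b,2.5); o=np.zeros((500,780,3),np.uint8); o[:a.shape[0],:420]=a; o[:,425:775]=b; cv2.imwrite('pics/g.png',o)
for t in (0,.05,.1,.2): print(t,[((proj('scene',W(p,edge(t,s)))[0]-[260,150])*2.5+[425,0]).round() for s in(118,-118)])
E
```

```text
0 [array([538., 172.]), array([483., 414.])]
0.05 [array([534., 168.]), array([479., 410.])]
0.1 [array([531., 163.]), array([474., 406.])]
0.2 [array([525., 154.]), array([467., 398.])]
```

View pics/g.png

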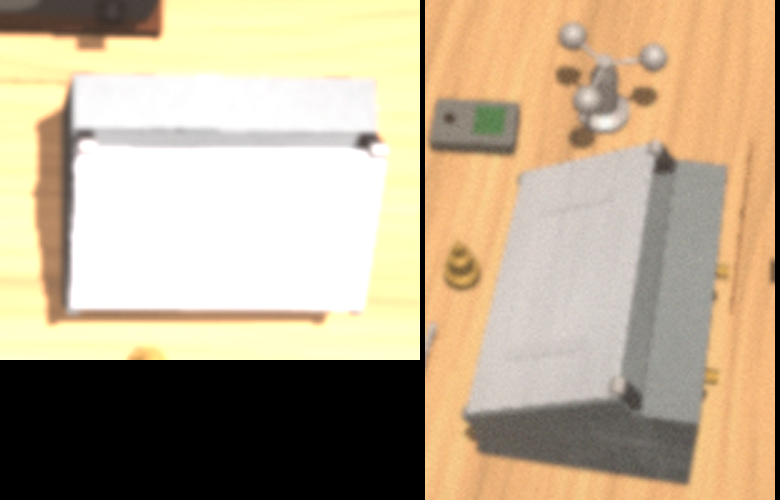

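The cover lies flush on the cheeks, its free edge running from (520,178) to (469,412) in the scene crop. The nearby objects in view haven't moved, and the arm is clear, so I'm handing in.

```bash
python3 -c "
from workcell import ctrl
print(ctrl.close_job())"
```

```text
the job is handed in; nothing more can be done
None
```

The left cartridge was pushed to its end stop and latched level with the other one, the cover was then folded down onto its stop, and the job was handed in at about 13.5 s; the arm never touched the other things on the shelf.

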